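# Roll the sample tube onto the reader's red line and start the reading

### The job

Roll the green-capped sample tube over the reader's mat by pushing its top sideways with the fingertips, until it lies at rest along the red line, near the middle of its length and covering the line's width; roll it, do not slide, pinch, lift or stand it up. Only when it lies there and the fingers have left it, press the green start button on the reader fully down and let it spring back. Leave the orange-capped tube and everything else on the bench alone.

Things in the scene. Friction and masses are not known exactly. Their poses are not given: they have to be found in the camera images.
- green_tube: White sample tube, green cap, paper label, lying: a cylinder 30 mm in diameter, 100 mm long with its cap, plus a 13 mm cone at the other end. Origin on its axis, mid-length; x along the tube to the cap; y, z turn as it rolls. 35 to 70 g, slippery. A slow finger behind it, tip 8 to 20 mm above the mat, rolls it ahead (higher, the tip rides over it); let go, the grippy mat stops it within a few mm.
- orange_tube: A sample tube of the same make and size, with an orange cap, lying on the mat on the other side of the red line. To be left alone. Origin and axes as for the green tube.
- reader: Label reader, fixed. White plate 220 (x) by 400 (y) mm with a dark mat, its top 10 mm above the bench; at the far end a scan head 110 (x) by 160 by 85 mm high, near face at x = 110 mm. Origin: underside of the plate's centre; x along the red line to the scan head, y left, z up. The tubes start within 6 degrees of parallel to the line, one on each side, axes 85 to 140 mm from it.
- read_line (a point): Centre of the red read line, on the mat's surface. The line is a flat red stripe, 16 mm wide and 196 mm long, along the reader's x axis. Axes as the reader's.
- start (a joint): The round green start button, 30 mm in diameter, on top of the scan head. Travel in m: 0 up, 0.006 fully down; it springs back. It begins to move at about 1.5 N and is fully down at 5 N; the reading starts beyond 0.004.
- start_top (a point): Centre of the start button's top face (103 mm above the bench when up; pressed straight down); moves with the button.
- tip_box: Closed pipette-tip box, turquoise, 122 x 87 x 64 mm, loose on the bench. Its origin is the centre of its underside, z up. Bystander.
- tube_rack: Grey rack with six standing white-capped tubes, 85 x 145 x 98 mm, loose. Its origin is the centre of its underside, z up. Bystander.
- reagent_a: White reagent bottle, 60 mm in diameter, 120 mm high, loose. Its origin is the centre of its underside, z up. Bystander.
- reagent_b: Amber reagent bottle with a blue cap, 60 mm in diameter, 120 mm high, loose. Its origin is the centre of its underside, z up. Bystander.
- beaker: Glass beaker, 76 mm across the rim, 90 mm high, loose. Its origin is the centre of its underside, z up. Bystander.
- marker: White marker pen with a blue cap, about 134 x 14 x 14 mm, lying on the bench, its x axis towards the cap. Its origin is under the middle of its white barrel. Bystander.
Not all that is in view belongs to the job. What is shaped like the green_tube but pink or turquoise is not meant.

How it is judged:
On the way, in this order (a step that is already met when the one before it is completed fails the run):
1. the green-capped tube has rolled: turned by more than 115 degrees about its axis (angle between green_tube's own z axis and vertical above 2 rad), for 0.02 s.
2. the green-capped tube lies at rest on the red line and the fingers have left it (y of green_tube in the frame of read_line between -0.008 and 0.008 m and x of green_tube in the frame of read_line between -0.035 and 0.035 m and angle between the x axis of green_tube and the x axis of read_line, either way round below 0.15 rad and z of green_tube in the frame of read_line below 0.02 m and linear speed of green_tube below 0.01 m/s and contact force between the fingers and green_tube below 0.05 N), for 0.3 s.
3. the start button is pressed down (value of joint start above 0.004 m), for 0.05 s.
At the end, for the whole second after the job is handed in: The green-capped tube lies still, its axis within 8 mm of the red line and 8.5 degrees of its direction, its middle within 35 mm of the line's middle; the button was pressed after that and is up again; the orange-capped tube moved under 15 mm, the other loose things under 20 mm (y of green_tube in the frame of read_line between -0.008 and 0.008 m and x of green_tube in the frame of read_line between -0.035 and 0.035 m and angle between the x axis of green_tube and the x axis of read_line, either way round below 0.15 rad and z of green_tube in the frame of read_line below 0.02 m and linear speed of green_tube below 0.01 m/s and value of joint start below 0.002 m and distance of orange_tube from where it was at the start of the episode below 0.015 m and distance of each of tip_box, tube_rack, reagent_a, reagent_b, beaker, marker from where it was at the start of the episode below 0.02 m); the robot touches nothing.
It fails at once if the green-capped tube is lifted off the mat by more than about 10 mm, or is stood up (z of green_tube in the frame of read_line above 0.025 m or angle between green_tube's own x axis and vertical below 1.2 rad or angle between green_tube's own x axis and vertical above 1.94 rad).
It fails at once if the start button is pressed while the tube is not on the line (value of joint start above 0.003 m and not (y of green_tube in the frame of read_line between -0.008 and 0.008 m and x of green_tube in the frame of read_line between -0.035 and 0.035 m and angle between the x axis of green_tube and the x axis of read_line, either way round below 0.15 rad and z of green_tube in the frame of read_line below 0.02 m)).
It fails at once if the start button is pressed while the fingers touch the tube (value of joint start above 0.003 m and contact force between the fingers and green_tube above 0.2 N).
It fails at once if the orange-capped tube is moved by more than 15 mm (distance of orange_tube from where it was at the start of the episode above 0.015 m).
It fails at once if another loose thing is moved by more than 20 mm (distance of any of tip_box, tube_rack, reagent_a, reagent_b, beaker, marker from where it was at the start of the episode above 0.02 m).
It also fails if it takes over 51 s, if anything falls off the work surface, if the arm or the gripper's body presses on something with over 40 N, if the wrist force passes 120 N, or if a joint passes its speed limit or range.

### The arm

A 6-joint arm with a two-finger parallel gripper is mounted at the origin on the work surface. World frame = base frame: x ahead of the robot, y to its left, z up, the work surface at z = 0. Lengths are in m, angles in rad, forces in N, time in s.
With the tool pointing down it reaches from about 0.35 to 0.925 m from the base axis. Payload 6.4 kg.
Tool frame: the origin (TCP) lies at the very end of the fingers, on their centre line; the grasp point (between the pads) lies 19 mm behind it; z points along the fingers, y is the line along which they close (so a half turn about z gives the same grasp; the last joint's range is limited). The gripper opens to 94 mm and grips with 3 to 60 N. Pads are 16 mm wide; open, the fingers measure 119 mm over their backs; the gripper's body (75 mm by 177 mm) begins 78 mm behind the grasp point.
Start: joints at [-1.389, 0.245, 1.558, -0, 1.339, -0.174], TCP at [0.226, -0.609, 0.172] pointing down, gripper open.
Joint ranges: [-3.13, 3.13], [-1.02, 2.26], [0.13, 2.54], [-0.95, 4.09], [0.21, 2.88], [-2.74, 2.74]. Speed limits (rad/s): [2.57, 2.57, 3.14, 3.14, 3.14, 3.14].

### API

Orientations are given as a rotation vector (axis times angle).
In Python, from bench import r, viewer gives the robot as it stands. The module is installed in compiled form; this text tells all that it offers.
- The arm moves only by the tool play_rows, never from a script. Its argument "series" is a list of rows, each a list of 2 entries, a list of its own where there are three numbers: the shift along the world's x, y, z in m, then the turn, a rotation vector about the world's x, y, z in rad. In form: [[[x, y, z], [rx, ry, rz]], ...]. A call has 1 to 12 rows; each row is the pose to reach, as a shift and turn from the pose commanded when the call began; what a row does not reach only later rows make up. A row lasts 1/10 s, in which the tool goes at most 50 mm and 8.59 degrees, less where a joint would pass 70% of its speed; a pose out of reach is approached as far as the arm can. A call with a gripper value outside its range is refused whole. "grip" is the gripper's target within -1 to 1 (fully open at 1, half-way at 0, shut at -1), set as the call begins (left out, the last holds). The fingers move at their own pace and stop on an object; "newtons" is the grip in N (left out, the last holds). Time passes only in rows, so rows that repeat a pose let the fingers close. It gives the time, the measured TCP pose, the force, the opening and the grip force at its end, in the units of the state.
- r.observe(): the state, without advancing time (a new reading comes with each control period).
- viewer.camera(name): name is "scene" or "top" or "wrist"; returns a dict with "pixels" (400x640x3 uint8, red, green, blue), "intrinsics" (3x3 intrinsics, pixels), "cam_to_world" (4x4, takes a point from camera to world coordinates); the wrist camera has in their place "mount" (4x4, takes a point from camera to tool coordinates, whose origin is the TCP and whose axes are the flange's). Camera axes: x right, y down, z forward; pixel columns grow to the right and rows downward; lengths in m; the calibration is good to about 2 mm. A picture is of the moment at which its call begins: read the wrist's pose just before it. There is no depth.
- r.close_job(): hands the job in; it is judged then, once.
The state is a dict: "clock": time; "joints": joint angles; "dq": joint speeds; "effort": joint torques, N m; "tool_pos": TCP position; "tool_rot": TCP orientation; "force": force on the tool from outside, world axes, zero at the start; "torque": the same for the moment, N m; "grip_width": finger opening in m; "gripper_force": force on a finger pad.
Only numpy, scipy, OpenCV 4.12 (cv2) and the standard library are available. Lean on these libraries where they do the work, as an engineer would, in place of code of your own. Each camera call takes 0.05 s, during which the arm holds its last target. There are 200 camera calls.

## Working session

There is one attempt and no reset: what is moved stays moved. The work goes in short steps, Python scripts to look and compute and a tool call to move; the robot and the scene stay as the last step left them, time stands still between calls to the robot, and variables do not carry over. Pictures are saved under pics/ and viewed, at most 12 in all, crops included, and the job is handed in when it is done.

Besides the shell and the picture viewer there is one more tool, called after "Emit:" as name([rows], argument=value, ...), one row to a line, values as JSON. play_rows: Moves the arm, as the interface text tells. Its arguments: {"type":"object","properties":{"series":{"type":"array","items":{"type":"array"}},"grip":{"type":"number"},"newtons":{"type":"number"}},"required":["series"]}

```bash
mkdir -p pics; cat > h.py <<'E'
import numpy as np, cv2
from bench import r, viewer
def shot(n,f):
    c=viewer.camera(n); cv2.imwrite('pics/'+f,c['pixels'][:,:,::-1]); 
    np.savez('pics/'+f+'.npz',**c); return c
def ray(K,T,u,v,z):
    d=T[:3,:3]@np.linalg.solve(np.array(K),[u,v,1.]); o=T[:3,3]
    return (o+d*(z-o[2])/d[2])
def proj(K,T,p):
    q=np.linalg.inv(T)@np.append(p,1); w=np.array(K)@q[:3]; return w[:2]/w[2]
E
python3 - <<'E'
from h import *
for n in('scene','top'):
    c=shot(n,n+'1.png'); print(n,c['intrinsics'],c['cam_to_world'])
print(r.observe())
E
```

```text
scene [[420.23262514   0.         325.5053696 ]
 [  0.         420.23262514 201.96096972]
 [  0.           0.           1.        ]] [[-0.73611593  0.37210546 -0.56539444  1.29851768]
 [ 0.67685286  0.40235615 -0.61642497  0.83232821]
 [-0.00188516 -0.83644908 -0.54804141  0.82666037]
 [ 0.          0.          0.          1.        ]]
top [[451.92118558   0.         320.90788143]
 [  0.         451.92118558 202.52732224]
 [  0.           0.           1.        ]] [[ 0.01084463 -0.99303164  0.11734797  0.39653016]
 [-0.9998538  -0.01232026 -0.01185667 -0.00950957]
 [ 0.0132198  -0.11720223 -0.99302008  1.22418969]
 [ 0.          0.          0.          1.        ]]
{'clock': 0.1, 'joints': array([-1.38907197e+00,  2.45722381e-01,  1.55889864e+00, -5.94898250e-06,
        1.33871907e+00, -1.74140583e-01]), 'dq': array([ 0.00082502, -0.00252523, -0.00197414, -0.00016973, -0.0007449 ,
        0.00022366]), 'effort': array([ 2.71506842e-04, -4.16912591e+01, -3.15526772e+01,  6.87095057e-02,
        3.09848471e-02, -5.60767467e-05]), 'tool_pos': array([ 0.22632797, -0.60867322,  0.17066608]), 'tool_rot': array([-3.09027217e+00, -5.55739245e-01,  1.94895637e-05]), 'force': array([ 0.60558937, -0.77665295, -0.00288507]), 'torque': array([ 0.05932722,  0.01297911, -0.00518364]), 'gripper_force': 0.0, 'grip_width': 0.09405594819396589}
```

View pics/top1.png

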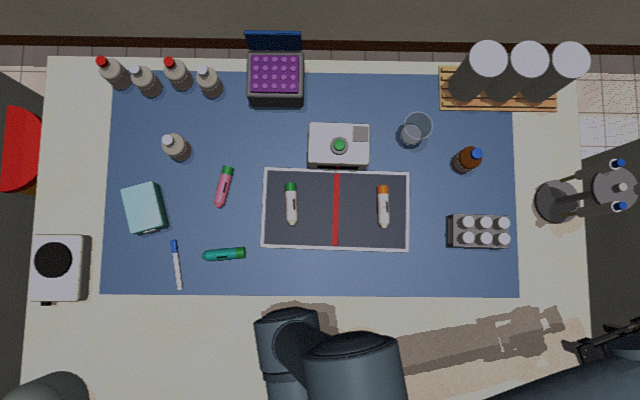

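View pics/scene1.png

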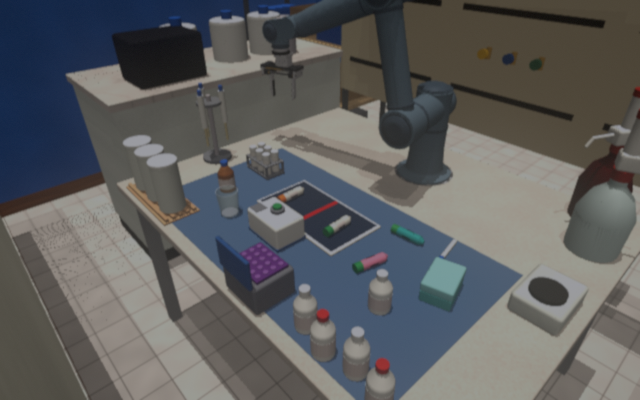

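```bash
cat > m.py <<'E'
from h import *
def fit(mask,K,T,z):
    v,u=np.nonzero(mask); P=np.array([ray(K,T,a,b,z)[:2] for a,b in zip(u,v)])
    c=P.mean(0); w,V=np.linalg.eigh(np.cov((P-c).T)); d=V[:,1]; d=d*np.sign(d[0]); s=(P-c)@d; t=(P-c)@V[:,0]
    return c,np.degrees(np.arctan2(d[1],d[0])),c+d*(s.min()+s.max())/2,np.ptp(s),np.ptp(t),len(u)
def top(f,save=True):
    c=shot('top',f); I=c['pixels'].astype(int); K=c['intrinsics'];T=c['cam_to_world']
    R,G,B=I[...,0],I[...,1],I[...,2]
    box=np.zeros(R.shape,bool); box[172:247,266:406]=1
    red=box&(R>G+60)&(abs(np.arange(640)-336)<12)[None]
    grn=box&(G>R+30)&(G>B+30)
    wht=box&(R>125)&(G>115)&(B>100)
    out={}
    out['line']=fit(red,K,T,.010)
    out['greencap']=fit(grn,K,T,.025)
    cu=np.nonzero(grn)[1].mean(); k=(abs(np.arange(640)-cu)<25)[None]
    out['tube']=fit((wht|grn)&k,K,T,.025)
    b=np.zeros(R.shape,bool); b[130:160,325:355]=1
    out['btn']=fit(b&(G>R+30)&(G>B+20),K,T,.103)
    for n,x in out.items(): print(n,*[np.round(a,4) for a in x])
    return c,out
if __name__=='__main__':
    import sys
    c,o=top(sys.argv[1])
    cv2.imwrite('pics/z'+sys.argv[1],cv2.resize(c['pixels'][120:260,250:420,::-1],None,fx=4,fy=4,interpolation=cv2.INTER_CUBIC))
E
python3 m.py top2.png
```

```text
line [ 0.5223 -0.0634] -1.4348 [ 0.5225 -0.0634] 0.1932 0.0161 424
greencap [0.5803 0.0588] 80.3755 [0.5802 0.0582] 0.0272 0.0225 76
tube [0.515  0.0612] 1.8289 [0.5206 0.0614] 0.2008 0.1292 478
btn [ 0.6786 -0.067 ] -38.5198 [ 0.6783 -0.0667] 0.0278 0.0274 100
```

View pics/ztop2.png

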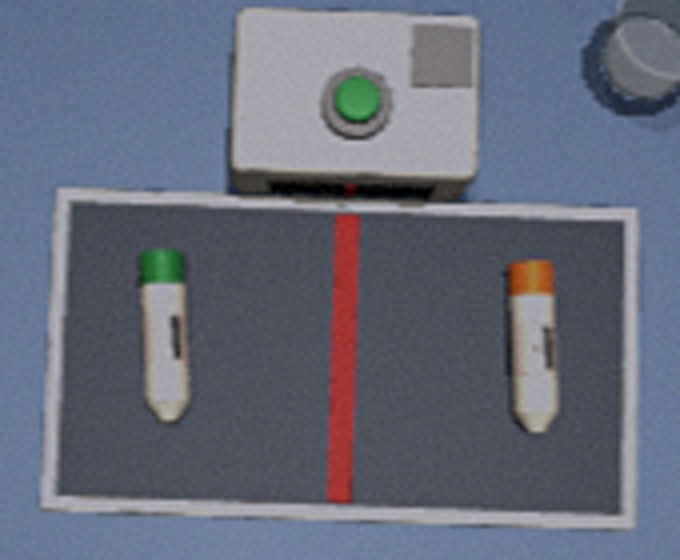

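```bash
sed -i "s/    out\['tube'\].*/    m=((wht|grn)\&k).astype(np.uint8); n,L=cv2.connectedComponents(m); lab=np.bincount(L[grn\&(L>0)]).argmax(); out['tube']=fit(L==lab,K,T,.025)/" m.py
cat >> m.py <<'E'
    l=o['line']; a=np.radians(l[1]); Rm=np.array([[np.cos(a),np.sin(a)],[-np.sin(a),np.cos(a)]])
    # body centre: whole length 113, cone end opposite cap -> origin 6.5 mm towards cap
    t=o['tube']; g=np.radians(t[1]); print('tube in line frame (mm)',1e3*Rm@(t[2]+.0065*np.array([np.cos(g),np.sin(g)])-l[2]),'rel deg',t[1]-l[1])
    print(r.observe()['clock'])
E
python3 m.py top3.png
```

```text
line [ 0.5222 -0.0634] -1.4522 [ 0.5225 -0.0634] 0.1932 0.0161 423
greencap [0.5805 0.059 ] 86.3759 [0.5805 0.0594] 0.0276 0.0205 77
tube [0.5371 0.0572] 3.4755 [0.5351 0.057 ] 0.111 0.0269 362
btn [ 0.6785 -0.067 ] -18.8268 [ 0.6784 -0.067 ] 0.0279 0.0273 101
tube in line frame (mm) [ 15.93203137 121.29314738] rel deg 4.927690231239763
0.2
```

Emit:
play_rows([
  [[0.01,0.02,0.01],[0,0,0.05]],
  [[0.025,0.056,0.03],[0,0,0.15]],
  [[0.04,0.092,0.05],[0,0,0.27]],
  [[0.056,0.13,0.05],[0,0,0.39]],
  [[0.073,0.167,0.05],[0,0,0.51]],
  [[0.09,0.204,0.05],[0,0,0.63]],
  [[0.107,0.241,0.05],[0,0,0.75]],
  [[0.124,0.278,0.05],[0,0,0.87]],
  [[0.14,0.315,0.05],[0,0,0.98]],
  [[0.157,0.352,0.05],[0,0,1.08]],
  [[0.173,0.389,0.05],[0,0,1.15]],
  [[0.19,0.426,0.05],[0,0,1.19]],
], grip=0.06, newtons=10)

```text
clock: 1.4
tool_pos: [0.4167, -0.1817, 0.2216]
tool_rot: [2.247, 2.195, 0.0]
force: [0.0, 0.3, -0.6]
grip_width: 0.05
gripper_force: 0.0
```

Emit:
play_rows([
  [[0.017,0.038,0],[0,0,0]],
  [[0.034,0.076,0],[0,0,0]],
  [[0.051,0.114,0],[0,0,0]],
  [[0.068,0.152,0],[0,0,0]],
  [[0.085,0.19,0],[0,0,0]],
  [[0.1,0.228,0],[0,0,0]],
  [[0.115,0.26,0],[0,0,0]],
  [[0.125,0.28,0],[0,0,0]],
  [[0.125,0.28,0],[0,0,0]],
  [[0.125,0.28,0],[0,0,0]],
])

```text
clock: 2.4
tool_pos: [0.5411, 0.0966, 0.2213]
tool_rot: [-2.248, -2.194, 0.001]
force: [0.9, -0.5, -0.4]
grip_width: 0.0497
gripper_force: 0.0
```

Emit:
play_rows([
  [[0,0,-0.03],[0,0,0]],
  [[0,0,-0.07],[0,0,0]],
  [[0,0,-0.11],[0,0,0]],
  [[0,0,-0.14],[0,0,0]],
  [[0,0,-0.16],[0,0,0]],
  [[0,0,-0.175],[0,0,0]],
  [[0,0,-0.185],[0,0,0]],
  [[0,0,-0.192],[0,0,0]],
  [[0,0,-0.197],[0,0,0]],
  [[0,0,-0.197],[0,0,0]],
])

```text
clock: 3.4
tool_pos: [0.5415, 0.0966, 0.0247]
tool_rot: [2.249, 2.193, 0.0]
force: [-0.2, -0.5, 0.9]
grip_width: 0.0499
gripper_force: 0.0
```

```bash
python3 -c "
from h import *
c=shot('wrist','w1.png'); print(c['mount'],c['intrinsics'])
shot('top','top4.png')"
```

```text
[[ 1.92151322e-04 -9.65005252e-01 -2.62230485e-01  7.61580229e-02]
 [ 9.99999974e-01  1.54064663e-04  1.65801121e-04 -7.55072294e-05]
 [-1.19598501e-04 -2.62230510e-01  9.65005257e-01 -2.13672767e-01]
 [ 0.00000000e+00  0.00000000e+00  0.00000000e+00  1.00000000e+00]] [[331.47892508   0.         315.20101216]
 [  0.         331.47892508 199.21141122]
 [  0.           0.           1.        ]]
```

View pics/w1.png

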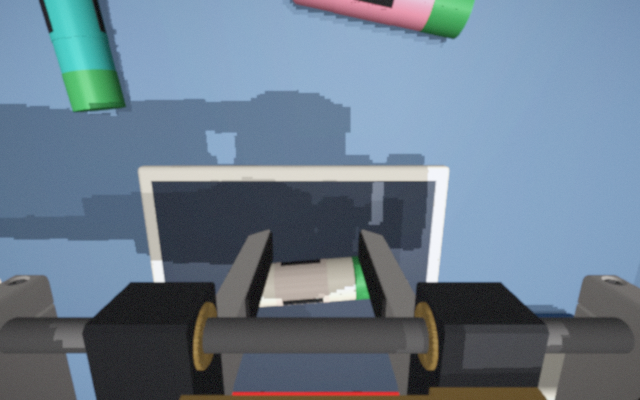

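Emit:
play_rows([
  [[0,-0.003,0],[0,0,0]],
  [[0,-0.006,0],[0,0,0]],
  [[0,-0.009,0],[0,0,0]],
  [[0,-0.012,0],[0,0,0]],
  [[0,-0.015,0],[0,0,0]],
  [[0,-0.018,0],[0,0,0]],
  [[-0.001,-0.021,0],[0,0,0]],
  [[-0.001,-0.024,0],[0,0,0]],
  [[-0.001,-0.027,0],[0,0,0]],
  [[-0.001,-0.03,0],[0,0,0]],
  [[-0.001,-0.033,0],[0,0,0]],
  [[-0.001,-0.036,0],[0,0,0]],
])

```text
clock: 4.7
tool_pos: [0.5404, 0.0605, 0.0246]
tool_rot: [-2.249, -2.194, 0.0]
force: [-0.3, -0.4, -0.1]
grip_width: 0.0496
gripper_force: 0.0
```

Emit:
play_rows([
  [[0,-0.003,0],[0,0,0]],
  [[0,-0.006,0],[0,0,0]],
  [[0,-0.009,0],[0,0,0]],
  [[0,-0.012,0],[0,0,0]],
  [[0,-0.015,0],[0,0,0]],
  [[0,-0.018,0],[0,0,0]],
  [[-0.001,-0.021,0],[0,0,0]],
  [[-0.001,-0.024,0],[0,0,0]],
  [[-0.001,-0.027,0],[0,0,0]],
  [[-0.001,-0.03,0],[0,0,0]],
  [[-0.001,-0.033,0],[0,0,0]],
  [[-0.001,-0.036,0],[0,0,0]],
])

```text
clock: 5.9
tool_pos: [0.5394, 0.0244, 0.0247]
tool_rot: [-2.249, -2.194, 0.0]
force: [-0.5, 0.0, 0.0]
grip_width: 0.0497
gripper_force: 0.0
```

```bash
python3 -c "
from h import *
a=shot('wrist','w2.png')['pixels']; b=shot('top','top5.png')['pixels'][120:300,220:420]
a=cv2.resize(a,(480,300)); b=cv2.resize(b,(333,300)); cv2.imwrite('pics/c2.png',np.hstack([a,b])[:,:,::-1][:,:800])"
```

```text
(no output)
```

View pics/c2.png

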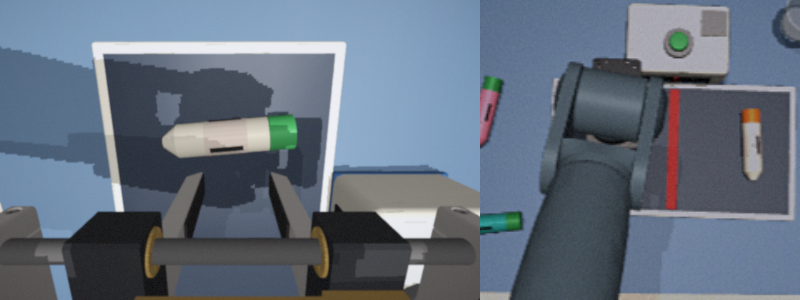

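```bash
python3 -c "
from h import *
from scipy.spatial.transform import Rotation as Q
for f,p,rv,pts in (('w1',[.5415,.0966,.0247],[2.249,2.193,0],[(315,282),(266,239),(400,167)]),('w2',[.5394,.0244,.0247],[-2.249,-2.194,0],[(222,188),(393,176),(450,60)])):
    c=np.load('pics/'+f+'.png.npz'); T=np.eye(4);T[:3,:3]=Q.from_rotvec(rv).as_matrix();T[:3,3]=p
    W=T@c['mount']
    for u,v in pts: print(f,u,v,ray(c['intrinsics'],W,u,v,.025))
    print(proj(c['intrinsics'],W,np.array(p)))
"
```

```text
w1 315 282 [0.54023943 0.05339519 0.025     ]
w1 266 239 [0.50729468 0.08720277 0.025     ]
w1 400 167 [0.59755682 0.1350767  0.025     ]
[315.25277633 224.80355669]
w2 222 188 [0.47842344 0.05176776 0.025     ]
w2 393 176 [0.59111092 0.05705878 0.025     ]
w2 450 60 [0.62261609 0.12693431 0.025     ]
[315.25283823 224.80357741]
```

```bash
python3 -c "
from h import *
c=np.load('pics/w2.png.npz'); I=c['pixels'][200:400,200:430,::-1]; cv2.imwrite('pics/zw2.png',cv2.resize(I,None,fx=3,fy=3,interpolation=cv2.INTER_CUBIC))
M=np.linalg.inv(c['mount'])
for z in (0,-.01,-.02,-.03):
  for x in(.008,-.008):
    print(z,x,[proj(c['intrinsics'],c['mount'],np.array([x,y,z])).round() for y in(-.0375,-.025,.025,.0375)])
"
```

```text
0 0.008 [array([260., 214.]), array([278., 214.]), array([352., 214.]), array([371., 214.])]
0 -0.008 [array([261., 236.]), array([279., 236.]), array([352., 236.]), array([370., 236.])]
-0.01 0.008 [array([257., 218.]), array([277., 218.]), array([354., 218.]), array([373., 218.])]
-0.01 -0.008 [array([258., 241.]), array([277., 241.]), array([353., 241.]), array([372., 241.])]
-0.02 0.008 [array([255., 223.]), array([275., 223.]), array([356., 223.]), array([376., 223.])]
-0.02 -0.008 [array([256., 247.]), array([276., 247.]), array([355., 247.]), array([375., 247.])]
-0.03 0.008 [array([252., 229.]), array([273., 229.]), array([358., 229.]), array([379., 229.])]
-0.03 -0.008 [array([253., 254.]), array([274., 254.]), array([357., 254.]), array([378., 254.])]
```

View pics/zw2.png

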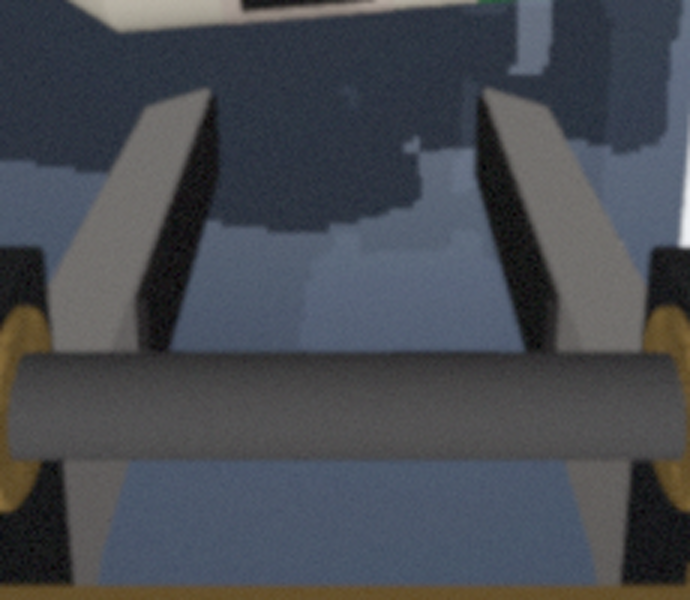

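```bash
python3 -c "
from h import *
c=shot('scene','s2.png'); K,T=c['intrinsics'],c['cam_to_world']
p=r.observe()['tool_pos']; print(p)
I=c['pixels'][140:280,240:440,::-1].copy(); I=cv2.resize(I,None,fx=4,fy=4,interpolation=cv2.INTER_CUBIC)
d=np.array([.99968,-.0253,0])
for q in (p+.031*d,p-.031*d,p+.031*d+[0,0,.03],p-.031*d+[0,0,.03]):
  u=(proj(K,T,q)-[240,140])*4; print(u); cv2.circle(I,tuple(u.astype(int).tolist()),3,(0,255,255),-1)
cv2.imwrite('pics/zs2.png',I)
"
```

```text
[0.5394315  0.0245066  0.02465494]
[329.77583251 340.70665997]
[386.79169956 311.1694417 ]
[329.55351094 310.21334645]
[387.26052537 281.08092728]
```

View pics/zs2.png

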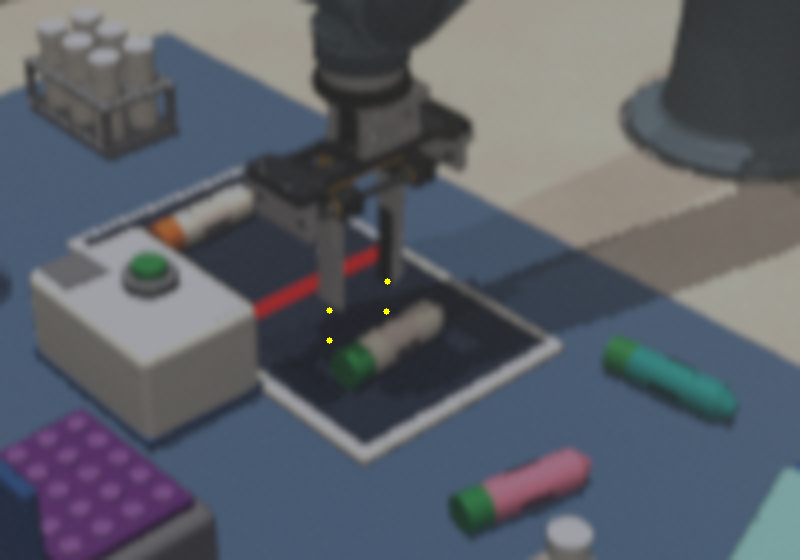

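The scene view shows the finger ends at the upper dots (330,310), (387,281). They are about 30 mm above the reported TCP, so the tips passed over the tube (top at 40 mm) without touching it. I'll apply a 30 mm offset, go back behind the tube and keep the gripper body away from the scan head.

Emit:
play_rows([
  [[0,0,0.02],[0,0,0]],
  [[0,0.01,0.04],[0,0,0]],
  [[-0.003,0.03,0.05],[0,0,0]],
  [[-0.006,0.055,0.05],[0,0,0]],
  [[-0.009,0.073,0.045],[0,0,0]],
  [[-0.009,0.073,0.025],[0,0,0]],
  [[-0.009,0.073,0.005],[0,0,0]],
  [[-0.009,0.073,-0.01],[0,0,0]],
  [[-0.009,0.073,-0.02],[0,0,0]],
  [[-0.009,0.073,-0.027],[0,0,0]],
  [[-0.009,0.073,-0.032],[0,0,0]],
  [[-0.009,0.073,-0.032],[0,0,0]],
])

```text
clock: 7.25
tool_pos: [0.5303, 0.0976, -0.0077]
tool_rot: [-2.249, -2.193, 0.001]
force: [-0.9, 0.2, -0.7]
grip_width: 0.0495
gripper_force: 0.0
```

Emit:
play_rows([
  [[0,-0.003,0],[0,0,0]],
  [[0,-0.006,0],[0,0,0]],
  [[0,-0.009,0],[0,0,0]],
  [[0,-0.012,0],[0,0,0]],
  [[0,-0.015,0],[0,0,0]],
  [[0,-0.018,0],[0,0,0]],
  [[-0.001,-0.021,0],[0,0,0]],
  [[-0.001,-0.024,0],[0,0,0]],
  [[-0.001,-0.027,0],[0,0,0]],
  [[-0.001,-0.03,0],[0,0,0]],
  [[-0.001,-0.033,0],[0,0,0]],
  [[-0.001,-0.036,0],[0,0,0]],
])

```text
clock: 8.45
tool_pos: [0.5294, 0.0615, -0.0074]
tool_rot: [-2.249, -2.194, 0.0]
force: [-0.8, 0.8, 0.2]
grip_width: 0.05
gripper_force: 0.0
```

```bash
python3 -c "
from h import *
a=shot('wrist','w3.png')['pixels']; b=shot('scene','s3.png')['pixels'][140:280,240:440]
a=cv2.resize(a,(400,250)); b=cv2.resize(b,(400,280)); cv2.imwrite('pics/c3.png',np.vstack([a,b])[:,:,::-1])"
```

```text
(no output)
```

View pics/c3.png

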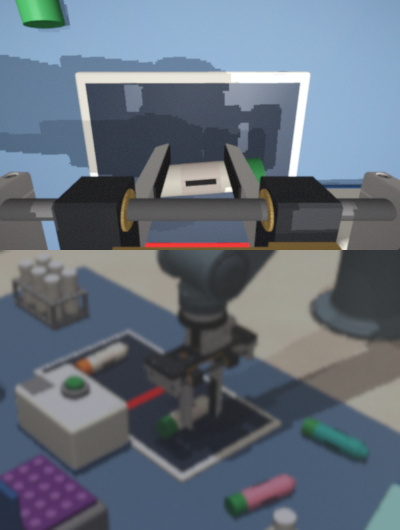

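Emit:
play_rows([
  [[0,-0.003,0],[0,0,0]],
  [[0,-0.006,0],[0,0,0]],
  [[0,-0.009,0],[0,0,0]],
  [[0,-0.012,0],[0,0,0]],
  [[0,-0.015,0],[0,0,0]],
  [[0,-0.018,0],[0,0,0]],
  [[-0.001,-0.021,0],[0,0,0]],
  [[-0.001,-0.024,0],[0,0,0]],
  [[-0.001,-0.027,0],[0,0,0]],
  [[-0.001,-0.03,0],[0,0,0]],
  [[-0.001,-0.033,0],[0,0,0]],
  [[-0.001,-0.036,0],[0,0,0]],
])

```text
clock: 9.75
tool_pos: [0.5285, 0.0254, -0.0073]
tool_rot: [2.249, 2.193, 0.0]
force: [0.8, -0.1, 0.6]
grip_width: 0.0497
gripper_force: 0.0
```

Emit:
play_rows([
  [[0,-0.003,0],[0,0,0]],
  [[0,-0.006,0],[0,0,0]],
  [[0,-0.009,0],[0,0,0]],
  [[0,-0.012,0],[0,0,0]],
  [[0,-0.015,0],[0,0,0]],
  [[0,-0.018,0],[0,0,0]],
  [[-0.001,-0.021,0],[0,0,0]],
  [[-0.001,-0.024,0],[0,0,0]],
  [[-0.001,-0.027,0],[0,0,0]],
  [[-0.001,-0.03,0],[0,0,0]],
  [[-0.001,-0.033,0],[0,0,0]],
  [[-0.001,-0.036,0],[0,0,0]],
])

```text
clock: 10.95
tool_pos: [0.5274, -0.0105, -0.0073]
tool_rot: [2.249, 2.194, 0.0]
force: [0.2, 0.5, -0.2]
grip_width: 0.0499
gripper_force: 0.0
```

Emit:
play_rows([
  [[0,-0.003,0],[0,0,0]],
  [[0,-0.006,0],[0,0,0]],
  [[0,-0.009,0],[0,0,0]],
  [[0,-0.012,0],[0,0,0]],
  [[0,-0.014,0],[0,0,0]],
  [[0,-0.016,0],[0,0,0]],
  [[-0.001,-0.018,0],[0,0,0]],
  [[-0.001,-0.0195,0],[0,0,0]],
  [[-0.001,-0.021,0],[0,0,0]],
])

```text
clock: 11.85
tool_pos: [0.5264, -0.0314, -0.0073]
tool_rot: [2.249, 2.194, 0.0]
force: [-0.5, -0.9, 0.2]
grip_width: 0.0496
gripper_force: 0.0
```

```bash
python3 -c "
from h import *
print(r.observe()['clock'])
a=shot('wrist','w4.png')['pixels']; b=shot('scene','s4.png')['pixels'][140:280,240:440]
a=cv2.resize(a,(400,250)); b=cv2.resize(b,(400,280)); cv2.imwrite('pics/c4.png',np.vstack([a,b])[:,:,::-1])"
```

```text
11.85
```

View pics/c4.png

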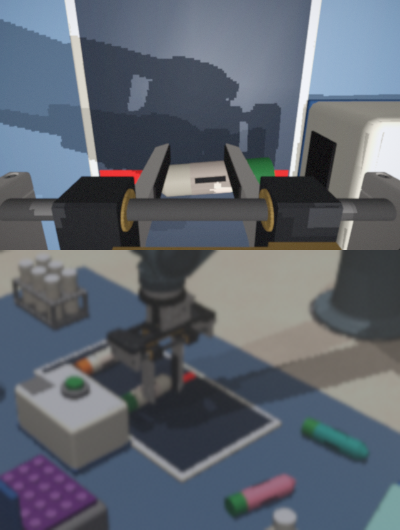

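```bash
python3 -c "
from h import *
from scipy.spatial.transform import Rotation as Q
c=np.load('pics/w4.png.npz'); T=np.eye(4);T[:3,:3]=Q.from_rotvec([2.249,2.194,0]).as_matrix();T[:3,3]=[.5264,-.0314,-.0073]
W=T@c['mount']; I=c['pixels'].astype(int)
a=np.radians(-1.45); Rm=np.array([[np.cos(a),np.sin(a)],[-np.sin(a),np.cos(a)]])
g=lambda u,v,z: (1e3*Rm@(ray(c['intrinsics'],W,u,v,z)[:2]-[.5225,-.0634])).round(1)
for u in (180,190,200,210,280,300,340,400,420):
    col=I[240:340,u]; red=np.nonzero((col[:,0]>col[:,1]+60))[0]+240
    wh=np.nonzero(col.min(1)>110)[0]+240
    gr=np.nonzero((col[:,1]>col[:,0]+40))[0]+240
    for n,x,z in(('red',red,.01),('wh',wh,.025),('gr',gr,.025)):
        if len(x)>3: print(u,n,x.min(),x.max(),g(u,x.min(),z),g(u,x.max(),z))
"
```

```text
180 red 272 282 [-85.2   5.6] [-86.   -1.7]
190 red 272 282 [-78.7   5.6] [-79.4  -1.7]
200 red 272 282 [-72.1   5.6] [-72.8  -1.7]
210 red 272 282 [-65.6   5.6] [-66.2  -1.7]
280 wh 265 313 [-18.   18.1] [-18.9 -14.8]
300 wh 263 312 [-6.  19.4] [ -6.4 -14.1]
340 wh 260 309 [17.9 21.4] [ 18.5 -11.9]
400 wh 272 315 [54.2 13.5] [ 56.2 -16.2]
400 gr 255 267 [53.4 24.6] [54.  16.8]
420 gr 253 281 [65.2 25.9] [66.8  7.5]
```

Emit:
play_rows([
  [[0,0.004,0],[0,0,0]],
  [[0,0.012,0],[0,0,0]],
  [[0,0.022,0],[0,0,0]],
  [[0,0.035,0.02],[0,0,0]],
  [[0,0.055,0.05],[0,0,0]],
  [[0,0.08,0.06],[0,0,0]],
  [[0,0.11,0.06],[0,0,0]],
  [[0,0.14,0.06],[0,0,0]],
  [[0,0.15,0.06],[0,0,0]],
  [[0,0.15,0.06],[0,0,0]],
])

```text
clock: 12.95
tool_pos: [0.526, 0.1201, 0.0525]
tool_rot: [-2.246, -2.197, 0.0]
force: [-0.7, 0.0, -0.7]
grip_width: 0.05
gripper_force: 0.0
```

```bash
sed -i 's/red=box.*/red=np.zeros_like(box)/; s/grn=box/red=0*R>1; grn=box\&(np.arange(640)>285)[None]/; s/    wht=box/    wht=box\&(np.arange(640)>300)[None]/; s/    out\[.line.\]=.*/    out["line"]=(np.array([.5222,-.0634]),-1.45,np.array([.5225,-.0634]),0,0,0)/' m.py; python3 m.py top6.png
```

```text
line [ 0.5222 -0.0634] -1.45 [ 0.5225 -0.0634] 0 0 0
greencap [ 0.5872 -0.0536] 80.6576 [ 0.5871 -0.0544] 0.027 0.0225 74
tube [ 0.543  -0.0566] 3.6964 [ 0.5419 -0.0567] 0.1114 0.0266 369
btn [ 0.6785 -0.067 ] -18.8268 [ 0.6784 -0.067 ] 0.0279 0.0273 101
tube in line frame (mm) [25.67475388  7.77849638] rel deg 5.146357801568466
13.0
```

View pics/ztop6.png

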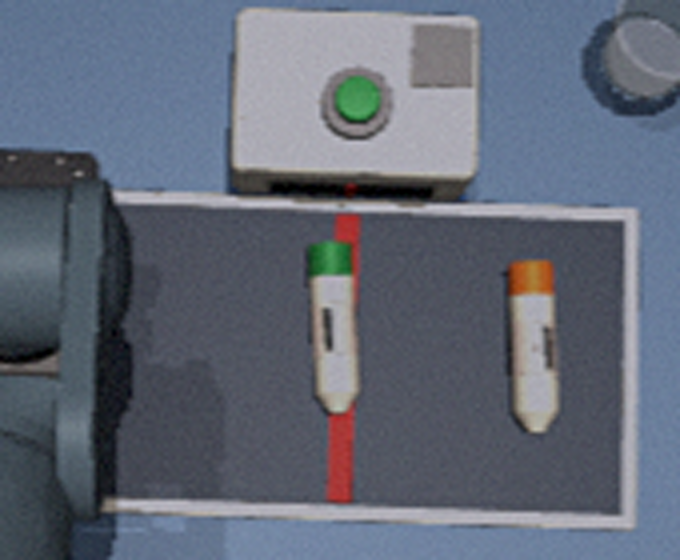

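Emit:
play_rows([
  [[0,-0.03,0],[0,0,0]],
  [[0.003,-0.07,0],[0,0,0]],
  [[0.005,-0.105,0],[0,0,0]],
  [[0.006,-0.125,0],[0,0,0]],
  [[0.006,-0.134,0],[0,0,0]],
  [[0.006,-0.134,-0.02],[0,0,0]],
  [[0.006,-0.134,-0.038],[0,0,0]],
  [[0.006,-0.134,-0.05],[0,0,0]],
  [[0.006,-0.134,-0.056],[0,0,0]],
  [[0.006,-0.134,-0.06],[0,0,0]],
  [[0.006,-0.134,-0.06],[0,0,0]],
], grip=0.7)

```text
clock: 14.1
tool_pos: [0.5324, -0.0152, -0.0074]
tool_rot: [-2.249, -2.194, 0.0]
force: [-0.1, -0.4, -0.5]
grip_width: 0.0798
gripper_force: 0.0
```

Emit:
play_rows([
  [[0,-0.004,0],[0,0,0]],
  [[0,-0.008,0],[0,0,0]],
  [[0,-0.011,0],[0,0,0]],
  [[0,-0.0135,0],[0,0,0]],
  [[0,-0.0155,0],[0,0,0]],
  [[0,-0.0175,0],[0,0,0]],
  [[-0.0005,-0.0195,0],[0,0,0]],
  [[-0.0005,-0.0215,0],[0,0,0]],
  [[-0.0005,-0.023,0],[0,0,0]],
  [[-0.0005,-0.0243,0],[0,0,0]],
  [[-0.0005,-0.0243,0],[0,0,0]],
])

```text
clock: 15.2
tool_pos: [0.5319, -0.0397, -0.0074]
tool_rot: [-2.249, -2.193, 0.0]
force: [-0.0, -0.2, -0.3]
grip_width: 0.0798
gripper_force: 0.0
```

Emit:
play_rows([
  [[0,0.004,0],[0,0,0]],
  [[0,0.012,0],[0,0,0]],
  [[0,0.022,0],[0,0,0]],
  [[0,0.035,0.02],[0,0,0]],
  [[0,0.055,0.05],[0,0,0]],
  [[0,0.08,0.08],[0,0,0]],
  [[0,0.11,0.11],[0,0,0]],
  [[0,0.14,0.13],[0,0,0]],
  [[0,0.15,0.13],[0,0,0]],
  [[0,0.15,0.13],[0,0,0]],
])

```text
clock: 16.2
tool_pos: [0.5315, 0.1118, 0.1223]
tool_rot: [2.246, 2.197, -0.0]
force: [-0.4, -0.7, -0.5]
grip_width: 0.0799
gripper_force: 0.0
```

```bash
python3 m.py top7.png
```

```text
line [ 0.5222 -0.0634] -1.45 [ 0.5225 -0.0634] 0 0 0
greencap [ 0.5885 -0.0629] -82.979 [ 0.5885 -0.0629] 0.0267 0.0198 72
tube [ 0.5434 -0.0661] 3.7839 [ 0.5429 -0.0661] 0.113 0.0268 371
btn [ 0.6788 -0.067 ] -51.7125 [ 0.6785 -0.0667] 0.0281 0.0277 99
tube in line frame (mm) [26.89957179 -1.59660671] rel deg 5.23394227441458
16.25
```

Emit:
play_rows([
  [[0.02,-0.02,0.01],[0,0,0]],
  [[0.045,-0.05,0.01],[0,0,0]],
  [[0.07,-0.08,0.01],[0,0,0]],
  [[0.095,-0.11,0.01],[0,0,0]],
  [[0.12,-0.14,0.01],[0,0,0]],
  [[0.14,-0.168,0.01],[0,0,0]],
  [[0.147,-0.179,0.01],[0,0,0]],
  [[0.147,-0.179,0],[0,0,0]],
  [[0.147,-0.179,-0.015],[0,0,0]],
  [[0.147,-0.179,-0.03],[0,0,0]],
  [[0.147,-0.179,-0.035],[0,0,0]],
  [[0.147,-0.179,-0.035],[0,0,0]],
], grip=-1)

```text
clock: 17.45
tool_pos: [0.6774, -0.0673, 0.0856]
tool_rot: [-2.246, -2.193, 0.003]
force: [-0.0, -0.0, 0.4]
grip_width: 0.0006
gripper_force: 0.0
```

```bash
python3 -c "
from h import *
print(r.observe()['tool_pos'])
a=shot('wrist','w5.png')['pixels']; b=shot('scene','s5.png')['pixels'][150:270,220:420]
a=cv2.resize(a,(400,250)); b=cv2.resize(b,(500,300)); a=np.pad(a,((0,0),(0,100),(0,0)));cv2.imwrite('pics/c5.png',np.vstack([a,b])[:,:,::-1])"
```

```text
[ 0.67738942 -0.06732182  0.08564334]
```

View pics/c5.png

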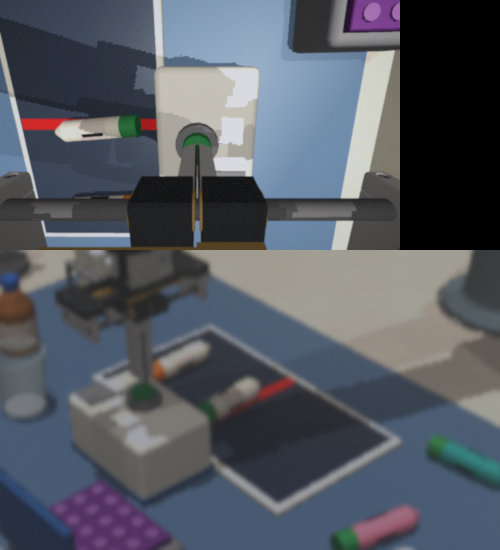

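The closed tips sit just above the button (crop 197,140) and the tube lies on the red line. Next I'll press slowly.

Emit:
play_rows([
  [[0.001,0,-0.004],[0,0,0]],
  [[0.001,0,-0.008],[0,0,0]],
  [[0.001,0,-0.011],[0,0,0]],
  [[0.001,0,-0.013],[0,0,0]],
  [[0.001,0,-0.0145],[0,0,0]],
  [[0.001,0,-0.0155],[0,0,0]],
  [[0.001,0,-0.0155],[0,0,0]],
])

```text
clock: 18.25
tool_pos: [0.6798, -0.0686, 0.0723]
tool_rot: [-2.249, -2.193, 0.0]
force: [-1.6, 0.3, 1.9]
grip_width: 0.0006
gripper_force: 1.0
```

Contact is just starting (1.9 N), so I'll go further down.

Emit:
play_rows([
  [[0,0,-0.0015],[0,0,0]],
  [[0,0,-0.003],[0,0,0]],
  [[0,0,-0.0045],[0,0,0]],
  [[0,0,-0.0055],[0,0,0]],
  [[0,0,-0.0055],[0,0,0]],
  [[0,0,-0.0055],[0,0,0]],
])

```text
clock: 18.85
tool_pos: [0.6801, -0.0687, 0.0674]
tool_rot: [2.249, 2.193, 0.0]
force: [-2.9, 0.4, 6.8]
grip_width: 0.0003
gripper_force: 3.2
```

Emit:
play_rows([
  [[0,0,-0.001],[0,0,0]],
  [[0,0,-0.0015],[0,0,0]],
  [[0,0,-0.0015],[0,0,0]],
])

```text
clock: 19.15
tool_pos: [0.6802, -0.0687, 0.0674]
tool_rot: [2.249, 2.194, -0.0]
force: [-7.2, 0.1, 11.6]
grip_width: 0.0005
gripper_force: 6.1
```

Emit:
play_rows([
  [[0,0,0.005],[0,0,0]],
  [[0,0,0.015],[0,0,0]],
  [[0,0,0.035],[0,0,0]],
  [[0,0,0.06],[0,0,0]],
  [[-0.02,0.03,0.08],[0,0,0]],
  [[-0.04,0.07,0.09],[0,0,0]],
  [[-0.06,0.11,0.09],[0,0,0]],
  [[-0.08,0.15,0.09],[0,0,0]],
  [[-0.1,0.19,0.09],[0,0,0]],
  [[-0.1,0.2,0.09],[0,0,0]],
  [[-0.1,0.2,0.09],[0,0,0]],
])

```text
clock: 20.25
tool_pos: [0.5799, 0.1326, 0.1552]
tool_rot: [2.246, 2.196, 0.001]
force: [-1.5, -0.1, 0.1]
grip_width: 0.0006
gripper_force: 0.0
```

```bash
python3 m.py top8.png
```

```text
line [ 0.5222 -0.0634] -1.45 [ 0.5225 -0.0634] 0 0 0
greencap [ 0.5887 -0.0627] -79.1352 [ 0.5886 -0.0625] 0.0268 0.0198 71
tube [ 0.543  -0.0661] 3.8738 [ 0.5429 -0.0661] 0.113 0.0268 374
btn [ 0.6787 -0.0671] -19.7647 [ 0.6788 -0.0671] 0.0288 0.0274 102
tube in line frame (mm) [26.88621222 -1.55595054] rel deg 5.323820300237883
20.3
```

The button bottomed out: force rose to 11.6 N with no further travel. The tube has not moved, so I'm handing the job in.

```bash
python3 -c "
from bench import r
print(r.close_job())"
```

```text
the job is handed in; nothing more can be done
None
```

I rolled the green-capped tube onto the red line (about 1.6 mm off the line, 27 mm from its middle, 5° off its direction), then pressed the start button fully down and let go, and handed the job in at about 20 s; the judge returned no verdict.

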